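# Swap the wheels at the bench camera and show it the far-side bearing seal in a mirror

## Robot

A 7-joint arm with a two-finger parallel gripper is mounted at the origin on the work surface. World frame = base frame: x ahead of the robot, y to its left, z up, the work surface at z = 0. Lengths are in mm, angles in rad, forces in N, time in s.
With the tool pointing down it reaches from about 400 to 875 mm from the base axis. Payload 6.5 kg.
Tool frame: the origin (TCP) lies midway between the tips of the shut fingers; the grasp point (between the pads) lies 19 mm behind it; z points along the fingers, y is the line along which they close (so a half turn about z gives the same grasp; the last joint's range is limited). The gripper opens to 88 mm and grips with 3 to 60 N. Pads are 18 mm wide; open, the fingers measure 123 mm over their backs; the gripper's body (75 mm by 187 mm) begins 45 mm behind the grasp point.
Start: joints at [-1.255, 0.536, -0.004, 1.538, 0.003, 1.067, -0.071], TCP at [242.18, 603.191, 213.216] pointing down, gripper open.
Joint ranges: [-2.7, 2.7], [-0.37, 2.16], [-1.27, 1.26], [0.24, 2.4], [-1.31, 4.45], [0.19, 1.91], [-2.76, 2.76]. Speed limits (rad/s): [2.39, 2.39, 3.14, 3.14, 3.14, 3.14, 3.14].

## Interface

Orientations are given as a unit quaternion [x, y, z, w].
In Python, from bench import r gives the robot as it stands.
- The arm moves only by the tool play_rows, never from a script. Its argument "motion" is a list of rows, each a list of 7 numbers: the finger opening in m, from 0 to 0.0881, then the shift along the world's x, y, z in m, then the turn, a rotation vector about the world's x, y, z in degrees. A call has 1 to 5 rows; each row shifts and turns the commanded pose from where the row before left it; what a row does not reach is not made up. A row lasts 1/10 s, in which the tool goes at most 50 mm and 8.59 degrees, less where a joint would pass 70% of its speed; a pose out of reach is approached as far as the arm can. A call with a gripper value outside its range is refused whole. The fingers move at their own pace and stop on an object; "squeeze" is the grip in N (left out, the last holds). Time passes only in rows, so rows that do not move let the fingers close. It gives the time, the measured TCP pose, the force, the opening and the grip force at its end, in the units of the state.
- r.get_obs(): the state, without advancing time (a new reading comes with each control period).
- r.grab_frame(name): name is "side" or "top"; returns the picture (480x640x3 uint8, red, green, blue); there is no depth.
- r.camera_params(name): a dict with "K" (3x3 intrinsics, pixels), "distortion" ([k1, k2, p1, p2, k3] as OpenCV has them; the pictures are not rectified), "R" (3x3) and "t" (3): a world point X has camera coordinates R X + t. Camera axes: x right, y down, z forward; pixel columns grow to the right and rows downward; lengths in mm; the calibration is good to about 2 mm. A picture is of the moment at which its call begins. camera_params takes no time and is no camera call.
- r.sign_off(): hands the job in; it is judged then, once.
The state is a dict: "time": time; "q": joint angles; "qd": joint speeds; "joint_torque": joint torques, N m; "eef_pos": TCP position; "eef_rot": TCP orientation; "wrist_force": force on the tool from outside, world axes, zero at the start; "moment": the same for the moment, N m; "finger_gap": finger opening in mm; "grasp_force": force on a finger pad.
Only numpy, scipy, OpenCV 4.12 (cv2) and the standard library are available. Lean on these libraries where they do the work, as an engineer would, in place of code of your own. Each camera call takes 0.05 s, during which the arm holds its last target. There are 200 camera calls.

## Task

The wheel standing at the bench camera has been checked: swap it with the red-sealed wheel waiting in the rack, so that each stands square in the groove the other came from (the rack's end groove belongs to the wheel still on the truck and is empty again when you are done). Then take the inspection mirror off its rest and hold it a few centimetres behind the wheel at the camera, well out past the wheel's edge, angled so that the camera, looking past that edge, sees in the glass the red seal on the wheel's far side. Finish while still holding the mirror steady at that angle and touching nothing with it, and leave the rest of the bench undisturbed.

Things in the scene. Friction and masses are not known exactly. Their poses are not given: they have to be found in the camera images.
- camera_station: fixed dark steel base plate, 355 x 100 x 10 mm, carrying an aluminium V block near its front end and, on a short column at its other end, a grey bench camera with a black lens and a white ring light. Origin on the bench surface straight under the wheel place; x points level from the V block towards the camera, z up. The plate spans x from -45 to 310 mm and y from -50 to 50 mm; the V block is 24 mm long in x, 72 mm wide in y, and its cheeks rise to 52 mm above the bench
- block_seat (a point): centre of a wheel seated in the camera's V block, 65 mm above the bench; axes as the station's. A seated wheel's axis lies along x and is also the axis of the camera; lower a wheel with its axis along x and let go 1 to 3 mm above its seat, and the V centres it
- lens (a point): centre of the front of the camera's lens, 200 mm from block_seat along x, at the same height, looking along -x
- behind (a point): point on the wheel's axis 70 mm behind the middle of the wheel (on the side away from the camera), 65 mm above the bench. The glass's centre must be 48 to 110 mm from the wheel's axis (any side, but the sides are free and low) and 35 to 120 mm behind the wheel's middle; about 60 mm behind and 60 mm out is a good place, with a clear line of sight from the lens past the wheel
- aim (a point): point on the wheel's axis 34.7 mm from block_seat towards the camera. When a mirror in that region shows the far seal (16 mm behind block_seat) to the lens, the line square out of the middle of its glass, which halves the angle between the lens and the seal, passes within about 8 mm of here; up to 17 mm off, sideways and in height each, the seal is still in the glass
- wheel_rack: fixed rack, 262 mm long in y, 60 mm wide in x on its foot, with three V grooves of pale wood side by side 80 mm apart along y, each like the V block (24 mm long in x, cheeks 52 mm high). Origin on the bench surface under the middle groove; x along the axes of the wheels standing in it, z up
- groove_1 (a point): centre of a wheel seated in the first groove, 65 mm above the bench, at y = -80 mm of the rack (the end nearer the camera station); axes as the rack's
- groove_2 (a point): the same for the middle groove
- groove_end (a point): the same for the end groove at y = +80 mm, empty at the start; wheels may be parked in it during the swap
- wheel_checked: pink skate wheel, 54 mm across and 32 mm wide, about 130 g, with black bearing seals on both faces; origin at its centre, x along its axle. Stands on edge in the camera's V block at the start; grip it from above across its two faces
- wheel_red: pink skate wheel of the same size with a red bearing seal (19 mm across) in the middle of both faces; origin at its centre, x along its axle. Stands on edge in groove_1 or groove_2 at the start
- wheel_spare: pink skate wheel of the same size with black seals, standing in the other of groove_1 and groove_2; not to be moved
- mirror: inspection mirror, about 110 g: a black rubber grip 110 mm long (x), 14 mm wide (y), 16 mm high (z) with red bands, a thin steel stem, and a round steel-backed mirror 64 mm across in line with it. Origin in the middle of the grip; x along the handle from the glass to the butt, y square out of the glass, z up (as it lies on its rest). It balances about 20 mm from the origin towards the glass
- mirror_face (a point): centre of the mirror's glass, 150 mm from the middle of the grip, at -x of the mirror; axes as the mirror's, y square out of the glass
- mirror_rest: fixed rest with two notched plywood posts 94 mm apart, 8 mm thick, 71 mm high, on a 120 x 60 x 8 mm foot; the grip lies level in the notches with its middle over the rest's origin and its centre line 65 mm above the bench, glass upright; lift it straight up, gripped between the posts. Origin on the bench surface, x along the handle towards the butt
- axle: loose steel truck axle, 200 mm long and 8 mm thick, lying flat; bystander
- nut_dish: white ceramic dish of axle nuts, 104 mm across, 30 mm high; bystander
- caliper: grey and black plastic caliper, 233 mm long, 12 mm high, lying flat; bystander
- t_tool: steel T-shaped skate tool, about 120 x 116 mm, 19 mm high, lying flat; bystander
- bearing_box: flat cardboard box of bearings with a blue top, 60 x 90 x 26 mm; bystander
Not all that is in view belongs to the job. Leave any yellow look-alike of the wheel_checked alone.

How it is judged:
By the outcome, as a careful person would: the job done as asked, in the order asked, and still so for the second after the job is handed in, while the arm keeps its last pose, push and grip.
It also fails if it takes over 70 s, if anything falls off the work surface, if the arm or the gripper's body presses on something with over 40 N, if the wrist force passes 120 N, or if a joint passes its speed limit or range.

## Working session

There is one attempt and no reset: what is moved stays moved. The work goes in short steps, Python scripts to look and compute and a tool call to move; the robot and the scene stay as the last step left them, time stands still between calls to the robot, and variables do not carry over. Pictures are saved under pics/ and viewed, at most 10 in all, crops included, and the job is handed in when it is done.

Besides the shell and the picture viewer there is one more tool, called after "Call:" as name(argument=value, ...) on one line, values as JSON. play_rows: Moves the arm, as the interface text tells. Its arguments: {"type":"object","properties":{"motion":{"type":"array","items":{"type":"array","items":{"type":"number"}}},"squeeze":{"type":"number"}},"required":["motion"]}

```bash
mkdir -p pics; ls; python3 - <<'E'
from bench import r
import cv2, numpy as np
o=r.get_obs(); print({k:np.round(v,3).tolist() if not isinstance(v,float) else v for k,v in o.items()})
for n in ("side","top"):
    im=r.grab_frame(n); cv2.imwrite(f"pics/{n}0.png",im[:,:,::-1]); p=r.camera_params(n); print(n,{k:np.round(v,3).tolist() for k,v in p.items()})
E
```

```text
pics
{'time': 0.0, 'q': [-1.255, 0.537, -0.004, 1.539, 0.003, 1.067, -0.071], 'qd': [0.001, 0.0, -0.002, 0.0, 0.0, 0.002, -0.001], 'joint_torque': [0.0, -57.099, 0.991, -25.16, -0.056, 0.018, 0.0], 'eef_pos': [241.969, 602.598, 212.365], 'eef_rot': [0.19, 0.982, -0.001, -0.0], 'wrist_force': [0.519, 0.292, 0.761], 'moment': [-0.011, 0.006, 0.007], 'grasp_force': 0.0, 'finger_gap': 88.47183595616112}
side {'K': [[623.565, 0.0, 325.468], [0.0, 623.565, 229.139], [0.0, 0.0, 1.0]], 'distortion': [-0.218, 0.0, 0.0, 0.0, 0.0], 'R': [[0.972, -0.235, -0.012], [-0.141, -0.544, -0.827], [0.187, 0.805, -0.562]], 't': [-593.824, 124.88, 1428.854]}
top {'K': [[615.513, 0.0, 329.148], [0.0, 615.513, 245.822], [0.0, 0.0, 1.0]], 'distortion': [0.034, 0.0, 0.0, 0.0, 0.0], 'R': [[0.008, -1.0, 0.008], [-0.99, -0.009, -0.14], [0.14, -0.007, -0.99]], 't': [-26.783, 623.97, 1222.793]}
```

View pics/side0.png

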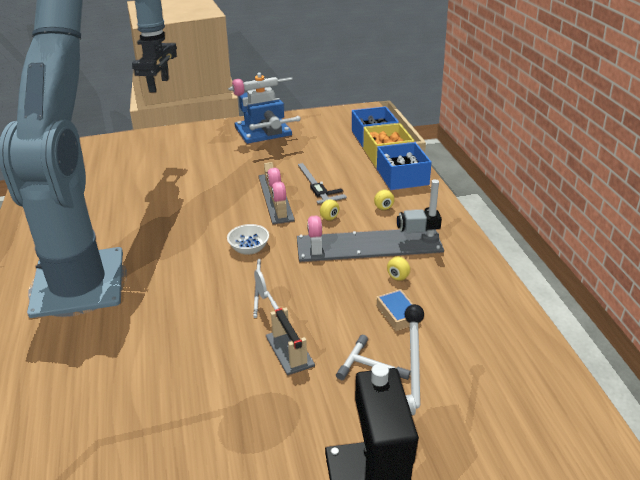

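View pics/top0.png

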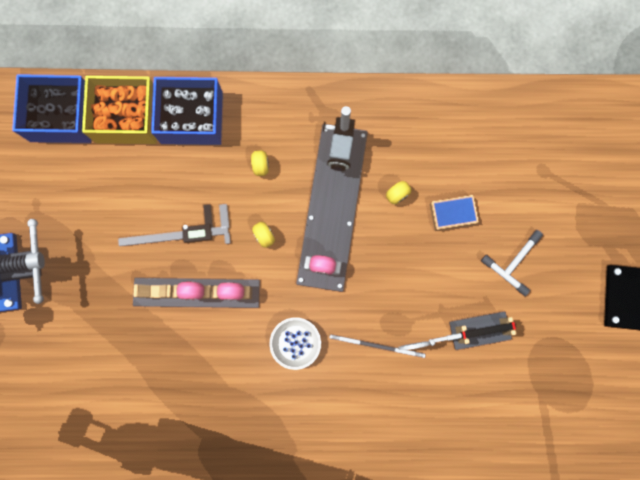

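Candidates in the side view are the pink wheels at (315,227) in the V block, (279,192) and (274,177) in the rack, and (238,87) on the truck, plus the yellow look-alikes at (330,209), (384,200) and (399,268). The top view has the rack wheels at (230,291) and (189,290), and the block wheel at (322,264). The mirror lies on its rest at (485,330), and the axle lies under the glass. I'll take one close crop to find the red seal and the corners.

```bash
python3 - <<'E'
import cv2, numpy as np
s=cv2.imread("pics/side0.png"); t=cv2.imread("pics/top0.png")
def c(im,x,y,w,h,W,H): return cv2.resize(im[y:y+h,x:x+w],(W,H),interpolation=cv2.INTER_CUBIC)
a=np.hstack([c(s,245,155,80,60,400,300),c(s,235,255,100,120,400,300)[:, :400]])
b=np.hstack([c(t,120,240,240,90,400,300)[:, :400],c(t,390,300,140,60,400,300)])
b=np.hstack([c(s,290,205,160,60,400,150),c(t,390,300,140,60,400,150)])
d=np.hstack([c(t,125,270,150,45,500,150),c(t,290,230,80,40,300,150)])
cv2.imwrite("pics/comp1.png",np.vstack([a,b,d]))
E
```

```text
(no output)
```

View pics/comp1.png

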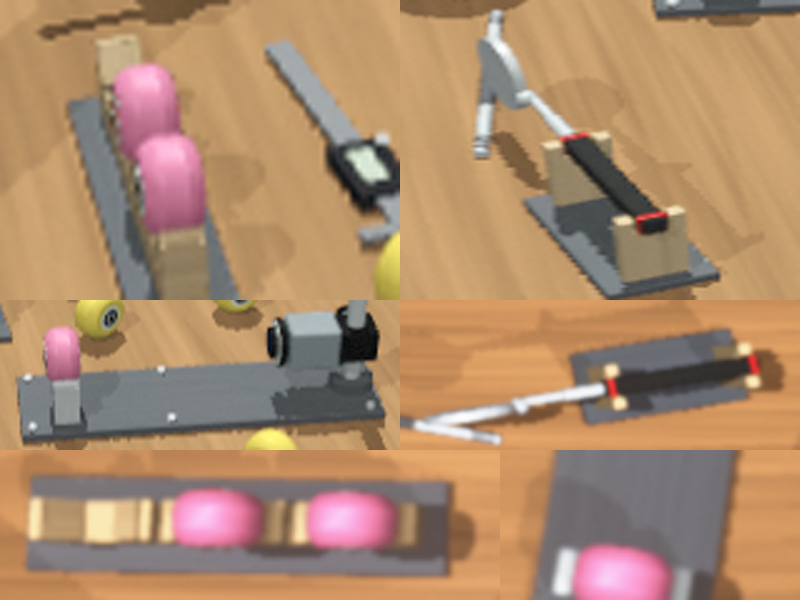

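```bash
cat > h.py <<'E'
import cv2, numpy as np
from bench import r
P={n:r.camera_params(n) for n in("side","top")}
def ray(n,uv):
    p=P[n];u=cv2.undistortPoints(np.float64(uv).reshape(-1,1,2),np.array(p["K"]),np.array(p["distortion"])).reshape(-1,2)
    R=np.array(p["R"]);return -R.T@np.array(p["t"]),np.c_[u,np.ones(len(u))]@R
def atz(n,uv,z):
    c,d=ray(n,uv);return c+d*((z-c[2])/d[:,2])[:,None]
def tri(us,ut):
    A=np.zeros((3,3));b=np.zeros(3)
    for n,u in(("side",us),("top",ut)):
        c,d=ray(n,u);d=d[0]/np.linalg.norm(d[0]);M=np.eye(3)-np.outer(d,d);A+=M;b+=M@c
    return np.linalg.solve(A,b)
def proj(n,X):
    p=P[n];return cv2.projectPoints(np.float64(X).reshape(-1,1,3),cv2.Rodrigues(np.array(p["R"]))[0],np.float64(p["t"]),np.array(p["K"]),np.array(p["distortion"]))[0].reshape(-1,2)
def blobs(m,mn):
    k,l,s,c=cv2.connectedComponentsWithStats(m.astype(np.uint8));return [(s[i,4],c[i],l==i) for i in range(1,k) if s[i,4]>=mn]
def hsv(im): return cv2.cvtColor(im,cv2.COLOR_RGB2HSV).astype(int)
def pink(im):
    h=hsv(im);return ((h[...,0]>150)&(h[...,0]<176)&(h[...,1]>60)&(h[...,2]>120))
def red(im):
    h=hsv(im);return (((h[...,0]>173)|(h[...,0]<5))&(h[...,1]>170)&(h[...,2]>80))
E
python3 - <<'E'
from h import *
np.set_printoptions(precision=1,suppress=True)
S=cv2.imread("pics/side0.png")[:,:,::-1].copy();T=cv2.imread("pics/top0.png")[:,:,::-1].copy()
for n,im in(("side",S),("top",T)):
    for a,c,m in blobs(pink(im),60): print(n,"pink",a,c,atz(n,c,65)[0])
    for a,c,m in blobs(red(im),4): print(n,"red",a,c,atz(n,c,65)[0])
h=hsv(T)
g=((h[...,1]<75)&(h[...,2]<170))
for a,c,m in blobs(g,700):
    if not 100<c[1]<360: continue
    ys,xs=np.nonzero(m);w=atz("top",np.c_[xs,ys],10)[:,:2].astype(np.float32)
    print("grey",a,c,cv2.minAreaRect(w))
print(S[186:196,268:280].tolist()[4]);
for y in(174,176,178): print(S[y,264:271].tolist())
for y in(188,190,192): print(S[y,269:277].tolist())
E
```

```text
side pink 152 [238.1  86.5] [512.5 965.7  65. ]
side pink 386 [276.5 184.4] [528.4 212.8  65. ]
side pink 260 [314.6 226.3] [582.9  -8.3  65. ]
side red 4 [300.  340.5] [ 470.4 -379.8   65. ]
top pink 410 [322.4 264. ] [584.   -8.2  65. ]
top pink 409 [189.7 290.1] [529.6 256.   65. ]
top pink 401 [229.9 290.7] [529.  176.1  65. ]
top red 21 [513.5 325.3] [ 465.  -388.7   65. ]
top red 18 [463.8 334.8] [ 445.4 -289.8   65. ]
grey 1897 [ 51.5 105.7] ((927.4814453125, 580.7510375976562), (96.0077896118164, 104.45521545410156), 0.001760695711709559)
grey 1727 [186.8 107.8] ((927.516845703125, 290.6927795410156), (97.0838394165039, 115.05431365966797), 0.7626907825469971)
grey 6355 [332.  209.3] ((715.3970947265625, -28.014801025390625), (99.16107177734375, 354.0360107421875), 81.52059173583984)
grey 1196 [ 20.8 266.5] ((583.6055908203125, 618.2630004882812), (177.28033447265625, 93.87283325195312), 14.953339576721191)
grey 1918 [623.2 297.1] ((527.6473388671875, -633.4014282226562), (67.62647247314453, 126.36771392822266), 86.2079086303711)
grey 1793 [196.9 294. ] ((528.572998046875, 25
[... 449 characters left out ...]
, 134], [153, 146, 127], [169, 118, 134], [209, 129, 159], [224, 141, 173]]
[[122, 128, 131], [117, 107, 90], [144, 127, 96], [133, 94, 80], [150, 118, 125], [191, 117, 144], [203, 121, 152]]
[[120, 126, 129], [100, 97, 91], [112, 98, 75], [87, 76, 57], [154, 102, 101], [179, 106, 131], [186, 110, 139]]
[[115, 101, 79], [137, 119, 90], [110, 97, 73], [160, 149, 151], [211, 134, 163], [223, 139, 172], [231, 147, 181], [237, 154, 187]]
[[105, 98, 85], [115, 101, 77], [121, 105, 80], [124, 127, 122], [165, 108, 128], [203, 120, 152], [212, 128, 162], [221, 140, 171]]
[[96, 100, 103], [114, 99, 78], [132, 116, 89], [60, 54, 42], [151, 132, 138], [186, 114, 140], [192, 113, 143], [198, 118, 149]]
```

```bash
python3 - <<'E'
from h import *
np.set_printoptions(precision=1,suppress=True)
im=np.mean([r.grab_frame("side") for _ in range(4)],0).astype(np.uint8)
out=[]
for w in([529,176,65],[529.6,256,65]):
    w=np.array(w,float);u=proj("side",[w-[16,0,0],w-[16,0,9],w-[16,0,-9],w-[16,9,0],w-[16,-9,0]]);print(u)
    c=u[0].round().astype(int)
    out.append(cv2.resize(im[c[1]-12:c[1]+12,c[0]-10:c[0]+14],(400,400),interpolation=cv2.INTER_NEAREST))
    a=im[c[1]-5:c[1]+6,c[0]-3:c[0]+3].astype(int); print("R-G\n",a[...,0]-a[...,1],"\nG-B\n",a[...,1]-a[...,2])
cv2.imwrite("pics/seal.png",np.hstack(out)[:,:,::-1])
E
```

```text
[[273.1 192. ]
 [273.3 195. ]
 [272.9 189.1]
 [273.7 193.7]
 [272.5 190.3]]
R-G
 [[22 30 50 83 85 84]
 [17 15 11 77 85 83]
 [17 15 -3 68 83 83]
 [15 16 -2 57 81 83]
 [14 16 -1 34 75 81]
 [13 18  7 20 72 79]
 [11 15  5 15 72 77]
 [ 3 15  7  8 70 75]
 [-3 14  7  6 72 76]
 [-5 11 12 -5 66 73]
 [-6  4 14  3 61 72]] 
G-B
 [[ 25  12 -14 -32 -34 -34]
 [ 29  24  -1 -29 -33 -33]
 [ 28  26   3 -25 -32 -32]
 [ 23  25   4 -20 -30 -33]
 [ 22  26   3 -10 -27 -32]
 [ 22  28  11  -7 -25 -30]
 [ 17  24  11  -5 -25 -29]
 [  6  22  14  -1 -25 -27]
 [  0  23  14   1 -26 -28]
 [ -1  18  22   5 -23 -27]
 [ -1  11  24   5 -20 -26]]
[[268.5 177.5]
 [268.7 180.3]
 [268.3 174.6]
 [269.  179.1]
 [268.  175.9]]
R-G
 [[19 16 40 83 86 87]
 [19 20 32 79 84 84]
 [16 21  8 51 80 84]
 [10 18 28 25 72 83]
 [10 18 39 33 74 81]
 [10 15  4 47 76 79]
 [ 1 15 12 52 73 76]
 [-2 13 16 14 64 75]
 [-5 11 28 24 65 75]
 [-4  4 15 34 60 73]
 [-6  1 14 13 43 69]] 
G-B
 [[ 27  27  -1 -32 -33 -35]
 [ 30  35   6 -30 -33 -33]
 [ 25  39  19 -15 -30 -33]
 [ 19  32  14  -5 -25 -31]
 [ 17  30  13  -8 -27 -31]
 [ 14  24  12   0 -27 -30]
 [  8  22  17   1 -24 -28]
 [  1  22  17   4 -21 -28]
 [ -2  18  21   4 -23 -28]
 [ -4   8  22   6 -20 -27]
 [ -3   3  23   7 -12 -25]]
```

View pics/seal.png

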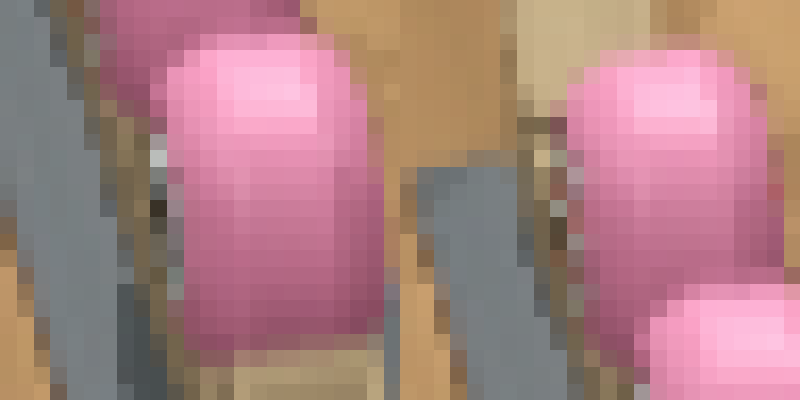

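The crop shows a grey and black seal on the groove_1 wheel, at about side (273,191). The groove_2 wheel has reddish seal pixels at about side (269,176), so the red wheel is the one in groove_2. The poses:

| Item | Position (mm) | Yaw |
|---|---|---|
| Block seat | (584,-8) | -8.5° |
| groove_1 | (529,176) | about -0.4° |
| groove_2 | (529.5,255.5) | about -0.4° |
| groove_end | (530,335.5) | about -0.4° |

Call:
play_rows(motion=[[0.07,0.0228,-0.0407,-0.004,0,0,-5.1],[0.07,0.0228,-0.0407,-0.004,0,0,-5.1],[0.07,0.0228,-0.0407,-0.004,0,0,-5.1],[0.07,0.0228,-0.0407,-0.004,0,0,-5.1],[0.07,0.0228,-0.0407,-0.004,0,0,-5.1]], squeeze=25)

```text
time: 0.8
eef_pos: [356.9, 398.0, 193.3]
eef_rot: [0.403, 0.915, 0.0, 0.0]
wrist_force: [0.6, 0.3, -1.0]
finger_gap: 70.0
grasp_force: 0.0
```

Call:
play_rows(motion=[[0.07,0.0228,-0.0407,-0.004,0,0,-5.1],[0.07,0.0228,-0.0407,-0.004,0,0,-5.1],[0.07,0.0228,-0.0407,-0.004,0,0,-5.1],[0.07,0.0228,-0.0407,-0.004,0,0,-5.1],[0.07,0.0228,-0.0407,-0.004,0,0,-5.1]])

```text
time: 1.3
eef_pos: [470.9, 194.6, 173.4]
eef_rot: [0.595, 0.803, 0.0, 0.0]
wrist_force: [0.0, 0.9, 0.3]
finger_gap: 69.8
grasp_force: 0.0
```

Call:
play_rows(motion=[[0.07,0.0228,-0.0407,-0.004,0,0,-5.1],[0.07,0.0228,-0.0407,-0.004,0,0,-5.1],[0.07,0.0228,-0.0407,-0.004,0,0,-5.1],[0.07,0.0228,-0.0407,-0.004,0,0,-5.1],[0.07,0.0228,-0.0407,-0.004,0,0,-5.1]])

```text
time: 1.8
eef_pos: [585.0, -8.8, 153.2]
eef_rot: [0.758, 0.652, 0.0, 0.0]
wrist_force: [1.2, 1.2, 0.1]
finger_gap: 70.0
grasp_force: 0.0
```

Call:
play_rows(motion=[[0.07,0,0,-0.04,0,0,0],[0.07,0,0,-0.04,0,0,0],[0.07,0,0,-0.022,0,0,0],[0.07,0,0,0,0,0,0],[0.036,0,0,0,0,0,0]])

```text
time: 2.3
eef_pos: [584.5, -7.4, 51.7]
eef_rot: [0.757, 0.654, 0.0, 0.0]
wrist_force: [0.3, 0.3, 1.0]
finger_gap: 63.9
grasp_force: 0.0
```

Call:
play_rows(motion=[[0.02,0,0,0,0,0,0],[0.02,0,0,0,0,0,0],[0.02,0,0,0,0,0,0],[0.02,0,0,0,0,0,0]])

```text
time: 2.7
eef_pos: [584.2, -7.1, 51.8]
eef_rot: [0.757, 0.654, 0.0, -0.0]
wrist_force: [-1.6, 0.6, 0.7]
finger_gap: 32.2
grasp_force: 10.8
```

Call:
play_rows(motion=[[0.02,0,0,0.015,0,0,0],[0.02,0,0,0.04,0,0,0],[0.02,0,0,0.04,0,0,0],[0.02,-0.006,0.038,0,0,0,0.9],[0.02,-0.006,0.038,0,0,0,0.9]])

```text
time: 3.2
eef_pos: [573.4, 68.4, 148.9]
eef_rot: [0.747, 0.664, 0.002, 0.001]
wrist_force: [0.3, 0.5, -3.1]
finger_gap: 31.9
grasp_force: 24.8
```

Call:
play_rows(motion=[[0.02,-0.006,0.038,0,0,0,0.9],[0.02,-0.006,0.038,0,0,0,0.9],[0.02,-0.006,0.038,0,0,0,0.9],[0.02,-0.006,0.038,0,0,0,0.9],[0.02,-0.006,0.038,0,0,0,0.9]])

```text
time: 3.7
eef_pos: [541.9, 260.1, 147.3]
eef_rot: [0.72, 0.694, 0.0, 0.0]
wrist_force: [0.3, -0.4, -1.1]
finger_gap: 31.7
grasp_force: 24.8
```

Call:
play_rows(motion=[[0.02,-0.006,0.038,0,0,0,0.9],[0.02,-0.006,0.038,0,0,0,0.9],[0.02,0,0,-0.03,0,0,0],[0.02,0,0,0,0,0,0]])

```text
time: 4.1
eef_pos: [527.3, 334.7, 113.9]
eef_rot: [0.708, 0.706, -0.003, -0.001]
wrist_force: [-0.5, -2.1, -2.1]
finger_gap: 32.1
grasp_force: 24.8
```

Call:
play_rows(motion=[[0.02,0.002,0.0015,-0.03,0,0,0],[0.02,0,0,-0.022,0,0,0],[0.02,0,0,-0.005,0,0,0],[0.02,0,0,0,0,0,0],[0.02,0,0,0,0,0,0]])

```text
time: 4.6
eef_pos: [533.4, 336.0, 60.9]
eef_rot: [0.709, 0.705, 0.001, 0.0]
wrist_force: [0.9, 0.0, -2.5]
finger_gap: 32.0
grasp_force: 24.8
```

Call:
play_rows(motion=[[0.02,-0.0018,0,-0.004,0,0,0],[0.02,0,0,-0.0015,0,0,0],[0.02,0,0,0,0,0,0],[0.02,0,0,0,0,0,0]])

```text
time: 5.0
eef_pos: [530.4, 336.3, 53.9]
eef_rot: [0.709, 0.705, 0.0, 0.0]
wrist_force: [-0.6, -0.5, -1.6]
finger_gap: 32.0
grasp_force: 24.8
```

```bash
python3 - <<'E'
from h import *
np.set_printoptions(precision=1,suppress=True)
for n in("side","top"):
    im=r.grab_frame(n);cv2.imwrite(f"pics/{n}1.png",im[:,:,::-1])
    for a,c,m in blobs(pink(im),40): print(n,a,c)
    print(proj(n,[530.2,335.5,67]))
o=r.get_obs();print(o["eef_pos"],o["wrist_force"])
s=cv2.imread("pics/side1.png");cv2.imwrite("pics/s1c.png",cv2.resize(s[110:230,210:370],(800,600),interpolation=cv2.INTER_CUBIC))
E
```

```text
side 154 [238.   86.4]
side 551 [274.5 177.6]
[[269.8 162.8]]
top 225 [155.4 288.7]
top 408 [189.8 290.2]
top 401 [230.1 291. ]
[[149.3 289.4]]
[530.5 336.2  53.8] [ 0.3 -0.8 -2.5]
```

View pics/s1c.png

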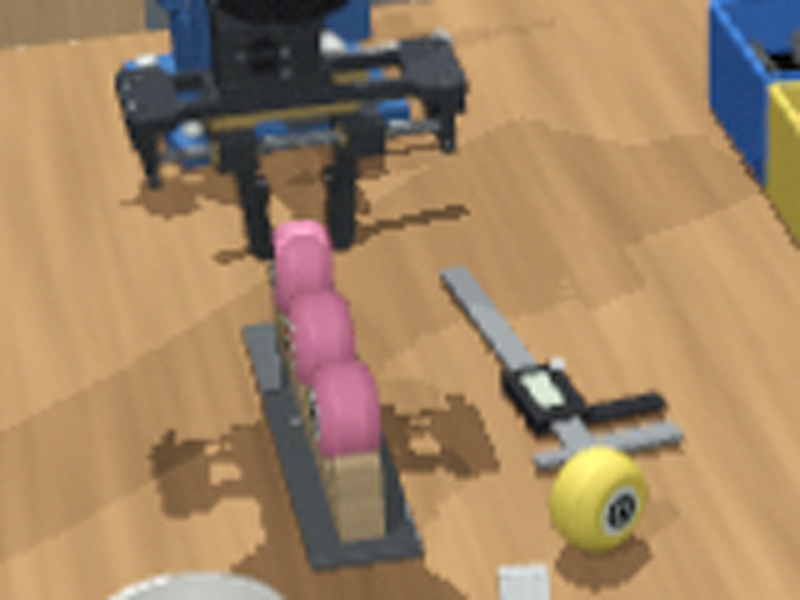

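The crop shows the parked wheel in line with the two rack wheels, just above the end groove. I'll release it and go to groove_2 for the red wheel.

Call:
play_rows(motion=[[0.055,0,0,0,0,0,0],[0.055,0,0,0,0,0,0],[0.055,0,0,0,0,0,0],[0.055,0,0,0.03,0,0,0],[0.055,0,0,0.04,0,0,0]])

```text
time: 5.6
eef_pos: [528.9, 335.3, 122.7]
eef_rot: [0.709, 0.705, -0.002, -0.0]
wrist_force: [0.1, 0.8, -0.1]
finger_gap: 54.8
grasp_force: 0.0
```

Call:
play_rows(motion=[[0.055,0,-0.04,0.02,0,0,0],[0.055,-0.0005,-0.04,0,0,0,-0.3],[0.055,0,0,-0.01,0,0,0],[0.055,0,0,0,0,0,0]])

```text
time: 6.0
eef_pos: [529.3, 255.2, 133.0]
eef_rot: [0.711, 0.703, -0.001, -0.0]
wrist_force: [-0.0, -0.2, 0.4]
finger_gap: 54.7
grasp_force: 0.0
```

```bash
python3 - <<'E'
from h import *
np.set_printoptions(precision=1,suppress=True)
for n in("side","top"):
    im=r.grab_frame(n);cv2.imwrite(f"pics/{n}2.png",im[:,:,::-1])
    for a,c,m in blobs(pink(im),40): print(n,a,c, atz(n,c,65)[0])
o=r.get_obs();print(o["eef_pos"],o["eef_rot"],o["finger_gap"])
E
```

```text
side 154 [238.   86.4] [512.2 966.7  65. ]
side 539 [274.4 178.1] [528.8 248.4  65. ]
top 322 [192.5 290.3] [529.3 250.6  65. ]
top 416 [229.9 290.8] [528.7 176.   65. ]
[529.4 257.5 133.4] [ 0.7  0.7 -0.  -0. ] 54.5504267904864
```

Call:
play_rows(motion=[[0.055,0,-0.0005,-0.04,0,0,0],[0.055,0,0,-0.03,0,0,0],[0.055,0,0,-0.0125,0,0,0],[0.055,0,0,0,0,0,0],[0.02,0,0,0,0,0,0]])

```text
time: 6.6
eef_pos: [530.6, 256.5, 52.1]
eef_rot: [0.71, 0.704, 0.001, 0.0]
wrist_force: [-0.6, 1.1, -0.3]
finger_gap: 49.2
grasp_force: 0.0
```

Call:
play_rows(motion=[[0.02,0,0,0,0,0,0],[0.02,0,0,0,0,0,0],[0.02,0,0,0,0,0,0],[0.02,0,0,0,0,0,0],[0.02,0,0,0.03,0,0,0]])

```text
time: 7.1
eef_pos: [527.3, 254.7, 78.9]
eef_rot: [0.711, 0.704, -0.003, -0.001]
wrist_force: [-0.2, 0.3, -1.5]
finger_gap: 32.1
grasp_force: 24.8
```

Call:
play_rows(motion=[[0.02,0,0,0.04,0,0,0],[0.02,0,0,0.03,0,0,0],[0.02,0.009,-0.0439,0,0,0,-1.35],[0.02,0.009,-0.0439,0,0,0,-1.35],[0.02,0.009,-0.0439,0,0,0,-1.35]])

```text
time: 7.6
eef_pos: [557.0, 122.7, 151.6]
eef_rot: [0.735, 0.678, 0.0, 0.0]
wrist_force: [0.8, -0.5, -1.7]
finger_gap: 31.9
grasp_force: 24.8
```

Call:
play_rows(motion=[[0.02,0.009,-0.0439,0,0,0,-1.35],[0.02,0.009,-0.0439,0,0,0,-1.35],[0.02,0.009,-0.0439,0,0,0,-1.35],[0.02,0,0,-0.03,0,0,0],[0.02,0,0,0,0,0,0]])

```text
time: 8.1
eef_pos: [581.2, -9.1, 118.6]
eef_rot: [0.759, 0.651, -0.002, -0.002]
wrist_force: [-1.0, 0.7, -1.6]
finger_gap: 32.3
grasp_force: 24.8
```

Call:
play_rows(motion=[[0.02,0.0003,-0.0005,-0.03,0,0,0.2],[0.02,0,0,-0.025,0,0,0],[0.02,0,0,-0.009,0,0,0],[0.02,0,0,-0.003,0,0,0],[0.02,0,0,0,0,0,0]])

```text
time: 8.6
eef_pos: [584.6, -7.6, 55.0]
eef_rot: [0.757, 0.653, 0.0, 0.0]
wrist_force: [1.0, -0.6, -1.7]
finger_gap: 31.4
grasp_force: 24.8
```

Call:
play_rows(motion=[[0.02,0,0,0,0,0,0],[0.02,0,0,0,0,0,0]])

```text
time: 8.8
eef_pos: [585.0, -8.1, 55.3]
eef_rot: [0.757, 0.653, 0.001, 0.001]
wrist_force: [-0.4, -0.9, -1.3]
finger_gap: 32.1
grasp_force: 24.8
```

Call:
play_rows(motion=[[0.02,0,0,-0.001,0,0,0],[0.02,0,0,0,0,0,0],[0.055,0,0,0,0,0,0],[0.055,0,0,0,0,0,0],[0.055,0,0,0,0,0,0]])

```text
time: 9.3
eef_pos: [584.4, -8.2, 53.4]
eef_rot: [0.757, 0.653, 0.0, 0.0]
wrist_force: [0.1, 0.1, -0.5]
finger_gap: 53.3
grasp_force: 0.0
```

Call:
play_rows(motion=[[0.055,0,0,0,0,0,0],[0.055,0,0,0.03,0,0,0],[0.055,0,0,0.045,0,0,0],[0.055,-0.006,0.038,0.02,0,0,0.9],[0.055,-0.006,0.038,0,0,0,0.9]])

```text
time: 9.8
eef_pos: [574.8, 67.5, 151.9]
eef_rot: [0.748, 0.664, 0.003, 0.002]
wrist_force: [0.5, 0.2, -0.1]
finger_gap: 54.8
grasp_force: 0.0
```

Call:
play_rows(motion=[[0.055,-0.006,0.038,0,0,0,0.9],[0.055,-0.006,0.038,0,0,0,0.9],[0.055,-0.006,0.038,0,0,0,0.9],[0.055,-0.006,0.038,0,0,0,0.9],[0.055,-0.006,0.038,0,0,0,0.9]])

```text
time: 10.3
eef_pos: [541.8, 259.3, 148.4]
eef_rot: [0.72, 0.694, 0.0, 0.0]
wrist_force: [0.8, -0.0, -0.3]
finger_gap: 55.3
grasp_force: 0.0
```

Call:
play_rows(motion=[[0.055,-0.006,0.038,0,0,0,0.9],[0.055,-0.006,0.038,0,0,0,0.9],[0.055,0,0,-0.02,0,0,0],[0.055,0,0,0,0,0,0]])

```text
time: 10.7
eef_pos: [528.0, 334.2, 126.0]
eef_rot: [0.709, 0.706, -0.002, -0.0]
wrist_force: [0.0, -0.3, -0.1]
finger_gap: 55.0
grasp_force: 0.0
```

```bash
python3 - <<'E'
from h import *
np.set_printoptions(precision=2,suppress=True)
for n in("side","top"):
    im=r.grab_frame(n);cv2.imwrite(f"pics/{n}3.png",im[:,:,::-1])
    for a,c,m in blobs(pink(im),40):
        ys,xs=np.nonzero(m); print(n,a,c, atz(n,c,65)[0],xs.min(),xs.max(),ys.min(),ys.max())
o=r.get_obs();print(o["eef_pos"],o["eef_rot"],o["finger_gap"])
E
```

```text
side 154 [237.96  86.38] [512.24 966.68  65.  ] 232 243 79 94
side 175 [269.62 163.28] [529.79 336.41  65.  ] 264 275 155 172
side 213 [278.83 191.27] [528.25 175.95  65.  ] 272 285 182 200
side 258 [314.55 226.41] [582.68  -8.75  65.  ] 308 321 216 236
top 387 [322.57 264.09] [583.91  -8.62  65.  ] 309 335 255 273
top 369 [150.71 289.28] [530.65 333.37  65.  ] 139 163 281 298
top 400 [230.06 291.  ] [528.33 175.7   65.  ] 218 243 282 299
[530.34 332.37 128.15] [ 0.71  0.7  -0.    0.  ] 55.090080646933885
```

Call:
play_rows(motion=[[0.055,0,0.0017,-0.03,0,0,0],[0.055,0,0,-0.03,0,0,0],[0.055,0,0,-0.016,0,0,0],[0.055,0,0,0,0,0,0],[0.02,0,0,0,0,0,0]])

```text
time: 11.3
eef_pos: [531.1, 335.1, 53.3]
eef_rot: [0.71, 0.704, 0.0, 0.0]
wrist_force: [0.7, 0.0, 1.2]
finger_gap: 49.1
grasp_force: 0.0
```

Call:
play_rows(motion=[[0.02,0,0,0,0,0,0],[0.02,0,0,0,0,0,0],[0.02,0,0,0,0,0,0],[0.02,0,0,0,0,0,0],[0.02,0,0,0.03,0,0,0]])

```text
time: 11.8
eef_pos: [527.6, 334.2, 79.6]
eef_rot: [0.709, 0.705, -0.003, -0.001]
wrist_force: [-0.8, 0.7, -1.0]
finger_gap: 31.6
grasp_force: 24.8
```

Call:
play_rows(motion=[[0.02,0,0,0.04,0,0,0],[0.02,0,-0.02,0,0,0,0],[0.02,0,-0.04,0,0,0,0],[0.02,-0.0005,-0.02,0,0,0,-0.2],[0.02,0,0,-0.02,0,0,0]])

```text
time: 12.3
eef_pos: [531.8, 251.2, 103.8]
eef_rot: [0.713, 0.701, 0.001, 0.001]
wrist_force: [1.7, 0.7, -1.7]
finger_gap: 32.1
grasp_force: 24.8
```

Call:
play_rows(motion=[[0.02,0,0,-0.02,0,0,0],[0.02,0,0,-0.02,0,0,0],[0.02,0,0,-0.006,0,0,0],[0.02,0,0,0,0,0,0],[0.02,0,0,0,0,0,0]])

```text
time: 12.8
eef_pos: [530.1, 255.3, 56.6]
eef_rot: [0.711, 0.703, 0.0, 0.0]
wrist_force: [0.8, 0.1, -1.5]
finger_gap: 32.1
grasp_force: 24.8
```

Call:
play_rows(motion=[[0.02,0,0,-0.002,0,0,0],[0.02,0,0,0,0,0,0],[0.055,0,0,0,0,0,0],[0.055,0,0,0,0,0,0],[0.055,0,0,0,0,0,0]])

```text
time: 13.3
eef_pos: [529.9, 255.6, 54.5]
eef_rot: [0.711, 0.704, 0.0, 0.0]
wrist_force: [0.5, -0.1, 0.2]
finger_gap: 53.5
grasp_force: 0.0
```

Call:
play_rows(motion=[[0.055,0,0,0.005,0,0,0],[0.055,0,0,0.035,0,0,0],[0.055,0,0,0.045,0,0,0],[0.055,-0.0065,-0.048,0.01,0,0,1],[0.055,-0.0065,-0.048,0,0,0,1]])

```text
time: 13.8
eef_pos: [518.4, 160.2, 151.9]
eef_rot: [0.697, 0.717, 0.003, 0.001]
wrist_force: [0.5, -1.1, -0.8]
finger_gap: 55.4
grasp_force: 0.0
```

Call:
play_rows(motion=[[0.055,-0.0065,-0.048,0,0,0,1],[0.055,-0.0065,-0.048,0,0,0,1],[0.055,-0.0065,-0.048,0,0,0,1],[0.055,-0.0065,-0.048,0,0,0,1],[0.055,-0.0065,-0.048,0,0,0,1]])

```text
time: 14.3
eef_pos: [483.9, -82.3, 149.9]
eef_rot: [0.666, 0.746, 0.0, 0.0]
wrist_force: [0.8, -0.1, 1.1]
finger_gap: 55.2
grasp_force: 0.0
```

```bash
python3 - <<'E'
from h import *
np.set_printoptions(precision=2,suppress=True)
for n in("side","top"):
    im=np.mean([r.grab_frame(n) for _ in range(3)],0).astype(np.uint8);cv2.imwrite(f"pics/{n}4.png",im[:,:,::-1])
    for a,c,m in blobs(pink(im),40): print(n,a,c, atz(n,c,65)[0])
    h=hsv(im); 
    y=(h[...,0]<8)|(h[...,0]>172); y&=(h[...,1]>140)&(h[...,2]>60)
    for a,c,m in blobs(y,3): print(n,"red",a,c,atz(n,c,68)[0])
print(proj("side",[426,-192,65]),proj("top",[426,-192,65]))
o=r.get_obs();print(o["eef_pos"],o["eef_rot"],o["q"])
a=cv2.resize(cv2.imread("pics/top4.png")[290:365,320:530],(800,286),interpolation=cv2.INTER_CUBIC)
b=cv2.resize(cv2.imread("pics/side4.png")[250:375,235:405],(400,300),interpolation=cv2.INTER_CUBIC)
c=cv2.resize(cv2.imread("pics/side4.png")[145:265,235:405],(400,300),interpolation=cv2.INTER_CUBIC)
cv2.imwrite("pics/comp4.png",np.vstack([a,np.hstack([b,c])]))
E
```

```text
side 144 [237.78  86.85] [511.05 962.04  65.  ]
side 43 [274.91 181.16] [527.22 231.4   65.  ]
side 172 [279.27 192.93] [527.88 167.26  65.  ]
side 262 [314.57 226.32] [582.8   -8.37  65.  ]
side red 13 [277.92 309.46] [ 444.82 -285.36   68.  ]
side red 24 [296.54 342.12] [ 462.61 -385.53   68.  ]
top 408 [322.12 263.82] [584.45  -7.71  65.  ]
top 395 [189.58 289.87] [530.  256.3  65. ]
top 378 [230.16 290.72] [528.87 175.54  65.  ]
top red 26 [513.31 325.19] [ 465.2  -387.45   68.  ]
top red 24 [463.75 334.58] [ 445.83 -289.05   68.  ]
[[261.6  283.53]] [[414.55 344.26]]
[484.54 -79.   149.35] [ 0.67  0.75  0.   -0.  ] [-0.29  0.38  0.44  2.03 -0.23  0.78  0.4 ]
```

View pics/comp4.png

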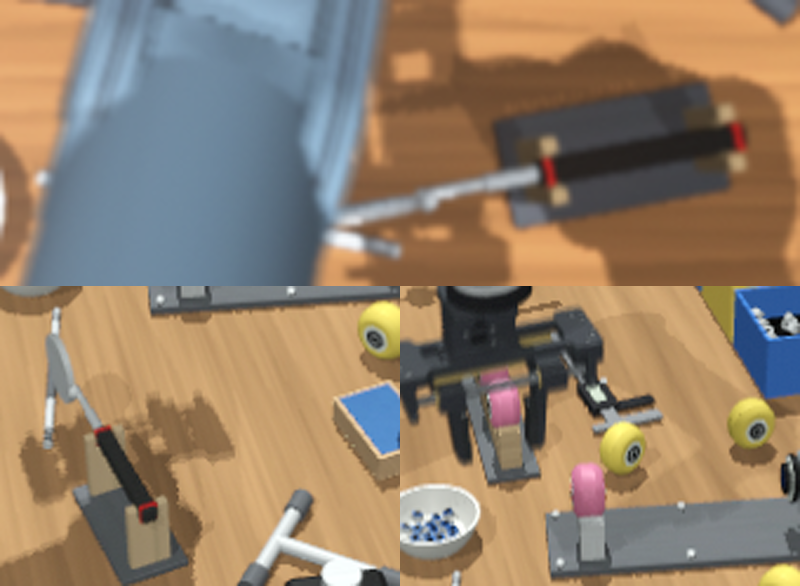

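Top left shows the arm. The mirror lies undisturbed, with its red bands at top (464,335) and (513,325). All three wheels sit in their seats: red in the block, checked in groove_2, spare in groove_1, and the end groove is empty. Next I'll take the mirror at its balance point, about (451,-318).

Call:
play_rows(motion=[[0.055,-0.0066,-0.0475,0,0,0,0.94],[0.055,-0.0066,-0.0475,0,0,0,0.94],[0.055,-0.0066,-0.0475,0,0,0,0.94],[0.055,-0.0066,-0.0475,0,0,0,0.94],[0.055,-0.0066,-0.0475,0,0,0,0.94]])

```text
time: 15.1
eef_pos: [452.3, -317.7, 149.2]
eef_rot: [0.633, 0.774, 0.0, -0.0]
wrist_force: [0.8, 0.2, 0.7]
finger_gap: 54.9
grasp_force: 0.0
```

Call:
play_rows(motion=[[0.055,0,0,-0.03,0,0,0],[0.055,0,0,0,0,0,0],[0.055,0,0,0,0,0,0]])

```text
time: 15.4
eef_pos: [451.9, -315.5, 118.9]
eef_rot: [0.634, 0.773, 0.0, -0.001]
wrist_force: [-0.2, 0.6, 0.5]
finger_gap: 54.9
grasp_force: 0.0
```

```bash
python3 - <<'E'
from h import *
np.set_printoptions(precision=3,suppress=True)
s=[]
for i in range(3):
    im=r.grab_frame("side"); o=r.get_obs(); s.append(np.r_[o["eef_pos"],o["eef_rot"]])
m=np.mean(s,0);print(m,2*np.degrees(np.arctan2(m[4],m[3]))-90)
E
```

```text
[ 452.561 -316.216  119.901    0.634    0.773    0.       0.   ] 11.315242652576714
```

Call:
play_rows(motion=[[0.055,-0.001,-0.0015,-0.035,0,0,-0.1],[0.055,0,0,-0.028,0,0,0],[0.055,0,0,-0.01,0,0,0],[0.055,0,0,0,0,0,0],[0.035,0,0,0,0,0,0]], squeeze=20)

```text
time: 16.05
eef_pos: [451.1, -319.8, 47.4]
eef_rot: [0.636, 0.772, 0.0, 0.001]
wrist_force: [0.6, -0.3, -0.1]
finger_gap: 49.0
grasp_force: 0.0
```

Call:
play_rows(motion=[[0.005,0,0,0,0,0,0],[0.005,0,0,0,0,0,0],[0.005,0,0,0,0,0,0],[0.005,0,0,0,0,0,0],[0.005,0,0,0,0,0,0]])

```text
time: 16.55
eef_pos: [450.5, -319.6, 46.5]
eef_rot: [0.636, 0.772, 0.0, 0.0]
wrist_force: [0.3, 0.0, 1.5]
finger_gap: 12.3
grasp_force: 20.0
```

Call:
play_rows(motion=[[0.005,0,0,0,0,0,0],[0.005,0,0,0,0,0,0],[0.005,0,0,0,0,0,0]], squeeze=45)

```text
time: 16.85
eef_pos: [453.6, -319.9, 48.1]
eef_rot: [0.636, 0.772, 0.001, 0.003]
wrist_force: [3.0, 2.1, 12.0]
finger_gap: 5.0
grasp_force: 8.9
```

```bash
python3 - <<'E'
from h import *
np.set_printoptions(precision=3,suppress=True)
for n in("side","top"):
    im=r.grab_frame(n);cv2.imwrite(f"pics/{n}5.png",im[:,:,::-1])
    y=red(im)
    for a,c,m in blobs(y,3): print(n,"red",a,c,atz(n,c,68)[0])
o=r.get_obs();print(o["eef_pos"],o["eef_rot"],o["finger_gap"],o["grasp_force"],o["wrist_force"],o["moment"])
a=cv2.imread("pics/side5.png")[245:385,225:365];b=cv2.imread("pics/top5.png")[285:375,390:540]
cv2.imwrite("pics/comp5.png",np.hstack([cv2.resize(a,(500,500),interpolation=cv2.INTER_CUBIC),cv2.resize(b,(300,500))]))
E
```

```text
side red 13 [296.769 341.154] [ 463.546 -383.076   68.   ]
top red 18 [463.944 335.111] [ 444.802 -289.404   68.   ]
[ 453.512 -319.968   48.056] [0.636 0.772 0.001 0.003] 5.065194439681526 8.84114072076045 [ 3.526  2.805 11.425] [ 0.431 -0.607  0.019]
```

View pics/comp5.png

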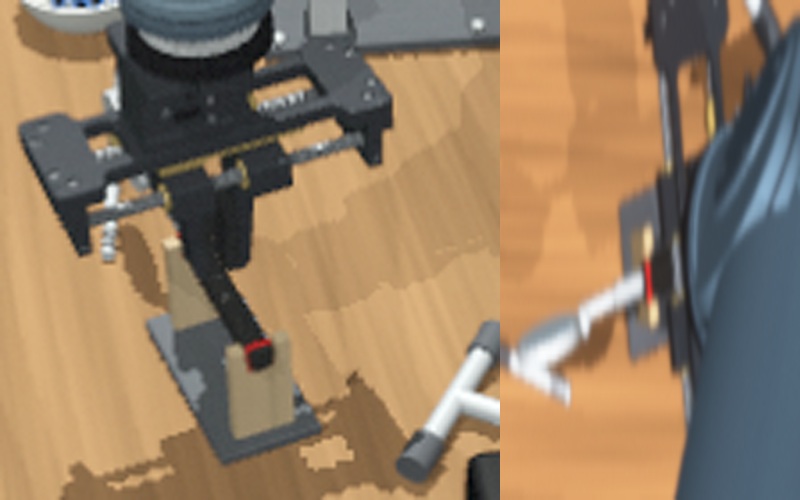

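The fingers went far deeper into the soft grip at 45 N (gap 5 mm) while the mirror stayed in its notches. I'll open, check the mirror, and regrip gently.

Call:
play_rows(motion=[[0.02,0,0,0,0,0,0],[0.04,0,0,0,0,0,0],[0.055,0,0,0,0,0,0],[0.055,0,0,0,0,0,0]], squeeze=12)

```text
time: 17.35
eef_pos: [449.7, -319.4, 46.0]
eef_rot: [0.636, 0.772, -0.0, -0.0]
wrist_force: [0.2, 1.1, 0.6]
finger_gap: 35.3
grasp_force: 0.0
```

```bash
python3 - <<'E'
from h import *
np.set_printoptions(precision=3,suppress=True)
for n in("side","top"):
    im=r.grab_frame(n);cv2.imwrite(f"pics/{n}6.png",im[:,:,::-1])
    for a,c,m in blobs(red(im),3): print(n,"red",a,c,atz(n,c,68)[0])
o=r.get_obs();print(o["eef_pos"],o["eef_rot"],o["finger_gap"],o["grasp_force"],o["wrist_force"],o["moment"])
a=cv2.imread("pics/side6.png")[245:385,225:365];b=cv2.imread("pics/side4.png")[245:385,225:365]
cv2.imwrite("pics/comp6.png",np.hstack([cv2.resize(x,(400,400),interpolation=cv2.INTER_CUBIC) for x in(a,b)]))
E
```

```text
side red 13 [297.    341.154] [ 463.97  -383.182   68.   ]
top red 17 [463.882 334.941] [ 445.133 -289.29    68.   ]
[ 449.476 -319.339   45.839] [ 0.636  0.772 -0.    -0.001] 43.022406010314114 0.0 [-0.079  0.579  0.762] [-0.109  0.056  0.038]
```

View pics/comp6.png

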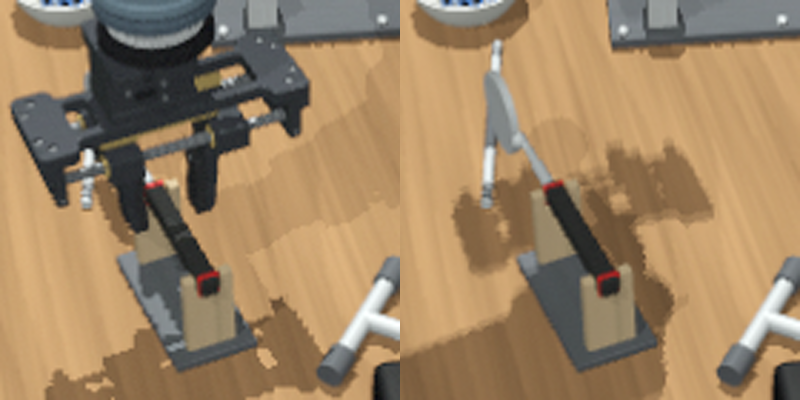

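Call:
play_rows(motion=[[0.02,0,0,0,0,0,0],[0.01,0,0,0,0,0,0],[0.01,0,0,0,0,0,0],[0.01,0,0,0,0,0,0],[0.01,0,0,0,0,0,0]], squeeze=12)

```text
time: 17.95
eef_pos: [450.3, -319.5, 46.2]
eef_rot: [0.636, 0.772, 0.0, 0.0]
wrist_force: [0.8, 0.5, -0.6]
finger_gap: 13.3
grasp_force: 12.0
```

Call:
play_rows(motion=[[0.01,0,0,0,0,0,0],[0.01,0,0,0,0,0,0]])

```text
time: 18.15
eef_pos: [450.2, -319.5, 46.2]
eef_rot: [0.636, 0.772, 0.0, 0.0]
wrist_force: [0.2, 0.6, 0.8]
finger_gap: 13.7
grasp_force: 12.0
```

Call:
play_rows(motion=[[0.01,0,0,0.003,0,0,0],[0.01,0,0,0.007,0,0,0],[0.01,0,0,0.015,0,0,0],[0.01,0,0,0.02,0,0,0],[0.01,0,0,0.015,0,0,0]])

```text
time: 18.65
eef_pos: [450.6, -319.9, 108.3]
eef_rot: [0.636, 0.772, 0.0, 0.001]
wrist_force: [-0.1, 0.4, -1.2]
finger_gap: 13.3
grasp_force: 12.0
```

Call:
play_rows(motion=[[0.01,0,0,0,0,0,0],[0.01,0,0,0,0,0,0],[0.01,0,0,0,0,0,0]])

```text
time: 18.95
eef_pos: [449.8, -319.1, 105.6]
eef_rot: [0.636, 0.772, -0.0, -0.001]
wrist_force: [-0.4, 0.4, -1.7]
finger_gap: 13.2
grasp_force: 12.0
```

```bash
python3 - <<'E'
from h import *
np.set_printoptions(precision=3,suppress=True)
C={}
for n in("side","top"):
    im=r.grab_frame(n);cv2.imwrite(f"pics/{n}7.png",im[:,:,::-1])
    for a,c,m in blobs(red(im),3): print(n,"red",a,c)
o=r.get_obs();print(o["eef_pos"],o["eef_rot"],o["finger_gap"],o["grasp_force"],o["wrist_force"],o["moment"])
# expected band pixels if rigidly lifted
T=np.array(o["eef_pos"])
for X in ([465.2,-387.5,68+60],[445.8,-289,68+60],[426,-192,125]): print(proj("side",X),proj("top",X))
a=cv2.imread("pics/side7.png")[225:365,225:365];b=cv2.imread("pics/top7.png")[285:385,390:540]
cv2.imwrite("pics/comp7.png",np.hstack([cv2.resize(a,(500,500),interpolation=cv2.INTER_CUBIC),cv2.resize(b,(300,200))]) if 0 else cv2.resize(a,(500,500),interpolation=cv2.INTER_CUBIC))
E
```

```text
side red 15 [294.8 318. ]
top red 23 [470.783 335.348]
[ 449.672 -319.101  105.44 ] [ 0.636  0.772 -0.    -0.001] 13.422143889321358 11.990088075399399 [-0.494  0.212 -0.387] [-0.116  0.066  0.027]
[[296.812 319.114]] [[523.055 324.812]]
[[276.966 287.445]] [[470.902 334.697]]
[[259.512 260.989]] [[419.192 344.854]]
```

View pics/comp7.png

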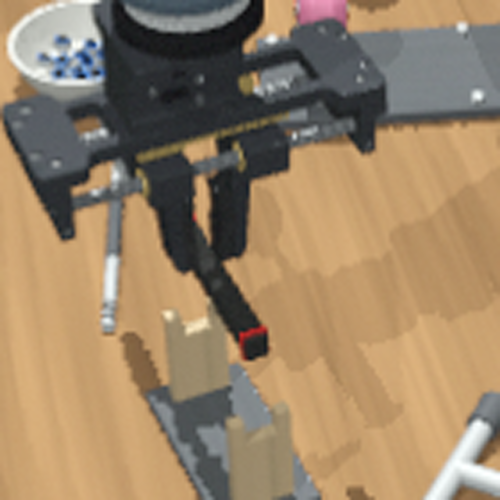

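The crop shows the mirror lifted clear of its posts, level in the fingers, with the end band at side (295,318). I'll carry it to the spot behind the wheel, with the TCP at about (570,-178), turned +13.4°.

Call:
play_rows(motion=[[0.01,0.012,0.0141,0,0,0,1.3],[0.01,0.024,0.0282,0,0,0,2.7],[0.01,0.024,0.0282,0,0,0,2.7],[0.01,0.024,0.0282,0,0,0,2.7],[0.01,0.024,0.0282,0,0,0,2.7]])

```text
time: 19.55
eef_pos: [559.6, -189.6, 105.8]
eef_rot: [0.549, 0.836, 0.0, -0.0]
wrist_force: [1.0, -0.8, -2.1]
finger_gap: 13.3
grasp_force: 12.0
```

Call:
play_rows(motion=[[0.01,0.012,0.0141,0,0,0,1.3],[0.01,0,0,0,0,0,0],[0.01,0,0,-0.01,0,0,0],[0.01,0,0,-0.01,0,0,0],[0.01,0,0,0,0,0,0]])

```text
time: 20.05
eef_pos: [567.6, -179.8, 84.2]
eef_rot: [0.543, 0.84, -0.001, -0.002]
wrist_force: [-0.2, 0.8, -1.8]
finger_gap: 13.4
grasp_force: 12.0
```

```bash
python3 - <<'E'
from h import *
np.set_printoptions(precision=2,suppress=True)
s=[]
for n in("side","top","side","top"):
    im=r.grab_frame(n); cv2.imwrite(f"pics/{n}8.png",im[:,:,::-1]); o=r.get_obs(); s.append(np.r_[o["eef_pos"],o["eef_rot"]])
    for a,c,m in blobs(red(im),3): print(n,"red",a,c)
m=np.mean(s,0);th=2*np.degrees(np.arctan2(m[4],m[3]))-90;print(m,th,o["grasp_force"])
t=np.radians(th);X=np.array([np.sin(t),-np.cos(t)]);g=m[:2]-131.3*X;z=m[2]+19
print("glass",g,"exp px",proj("side",[*g,z]),proj("top",[*g,z]))
a=np.radians(-8.5);d=g-[584.2,-8.4];S=np.array([[np.cos(a),np.sin(a)],[-np.sin(a),np.cos(a)]]);print("station",S@d)
for k in(-36.3-4,73.7-4):
    b=m[:2]+X*(0);print("band est",proj("side",[*(m[:2]+X*(18.7-50)),z+3]),proj("side",[*(m[:2]+X*(18.7+50)),z+3]),proj("top",[*(m[:2]+X*(18.7-50)),z+3]),proj("top",[*(m[:2]+X*(18.7+50)),z+3]));break
cv2.imwrite("pics/comp8.png",np.hstack([cv2.resize(cv2.imread("pics/side8.png")[170:320,225:375],(400,400),interpolation=cv2.INTER_CUBIC),cv2.resize(cv2.imread("pics/top8.png")[220:370,290:440],(400,400),interpolation=cv2.INTER_CUBIC)]))
E
```

```text
side red 5 [314. 251.]
side red 15 [344.4 270.2]
side red 15 [345.   269.53]
[ 569.23 -179.51   85.78    0.54    0.84   -0.     -0.  ] 24.320162477032667 11.990297734737396
glass [515.16 -59.86] exp px [[290.2  228.24]] [[348.68 297.36]]
station [-60.67 -61.1 ]
band est [[316.74 247.25]] [[346.06 269.37]] [[395.76 276.4 ]] [[442.34 255.74]]
```

Call:
play_rows(motion=[[0.01,0.0005,0.001,-0.012,0,0,0.2],[0.01,0,0,-0.014,0,0,0],[0.01,0,0,-0.009,0,0,0],[0.01,0,0,-0.003,0,0,0],[0.01,0,0,0,0,0,0]])

```text
time: 20.75
eef_pos: [570.1, -177.4, 47.3]
eef_rot: [0.54, 0.842, -0.0, -0.001]
wrist_force: [0.1, 0.3, -1.3]
finger_gap: 13.2
grasp_force: 12.0
```

Call:
play_rows(motion=[[0.01,0,0,0,0,0,0],[0.01,0,0,0,0,0,0],[0.01,0,0,0,0,0,0],[0.01,0,0,0,0,0,0],[0.01,0,0,0,0,0,0]])

```text
time: 21.25
eef_pos: [570.8, -177.5, 48.4]
eef_rot: [0.54, 0.842, 0.0, 0.0]
wrist_force: [0.2, -0.0, -2.1]
finger_gap: 13.2
grasp_force: 12.0
```

```bash
python3 - <<'E'
from h import *
np.set_printoptions(precision=2,suppress=True)
s=[]
for n in("side","top","side","top"):
    im=r.grab_frame(n); cv2.imwrite(f"pics/{n}9.png",im[:,:,::-1]); o=r.get_obs(); s.append(np.r_[o["eef_pos"],o["eef_rot"],o["wrist_force"]])
    for a,c,mm in blobs(red(im),3): print(n,"red",a,c)
    for a,c,mm in blobs(pink(im),40): print(n,"pink",a,c,atz(n,c,65)[0])
m=np.mean(s,0);th=2*np.degrees(np.arctan2(m[4],m[3]))-90;print(m,th,o["grasp_force"],np.abs(o["qd"]).max())
t=np.radians(th);X=np.array([np.sin(t),-np.cos(t)]);g=m[:2]-131.3*X;z=m[2]+19
print("glass",g,z,"exp px",proj("side",[*g,z]),proj("top",[*g,z]))
a=np.radians(-8.5);S=np.array([[np.cos(a),np.sin(a)],[-np.sin(a),np.cos(a)]]);G=S@(g-[584.2,-8.4]);N=S@[np.cos(t),np.sin(t)]
print("station",G,"lateral miss at aim x",G[1]+N[1]/N[0]*(34.7-G[0]))
print("band est",proj("side",[*(m[:2]+X*(18.7-50)),z+3]),proj("side",[*(m[:2]+X*(18.7+50)),z+3]))
cv2.imwrite("pics/comp9.png",np.hstack([cv2.resize(cv2.imread("pics/side9.png")[170:320,225:375],(400,400),interpolation=cv2.INTER_CUBIC),cv2.resize(cv2.imread("pics/top9.png")[220:370,290:440],(400,400),interpolation=cv2.INTER_CUBIC)]))
E
```

```text
side red 4 [315.  262.5]
side red 15 [345.67 282.47]
side pink 148 [238.01  86.65] [512.09 963.9   65.  ]
side pink 386 [276.54 184.54] [528.41 212.29  65.  ]
top pink 375 [322.69 264.02] [584.05  -8.84  65.  ]
top pink 365 [189.9 289.9] [529.95 255.67  65.  ]
top pink 394 [229.65 290.49] [529.33 176.55  65.  ]
side red 4 [315.  262.5]
side red 14 [345.43 282.64]
side pink 150 [237.99  86.63] [512.04 964.08  65.  ]
side pink 385 [276.56 184.45] [528.52 212.74  65.  ]
top pink 377 [322.69 264.04] [584.01  -8.86  65.  ]
top pink 365 [189.84 289.88] [529.98 255.77  65.  ]
top pink 394 [229.67 290.55] [529.21 176.51  65.  ]
[ 570.73 -177.5    48.3     0.54    0.84    0.      0.      0.31    0.35
   -1.08] 24.628034877863257 11.990249007940292 0.0029895280897365996
glass [516.01 -58.15] 67.30205273235487 exp px [[291.13 241.19]] [[347.08 298.  ]]
station [-60.09 -59.28] lateral miss at aim x 2.5796510765075027
band est [[317.48 260.43]] [[346.5  282.69]]
```

View pics/comp9.png

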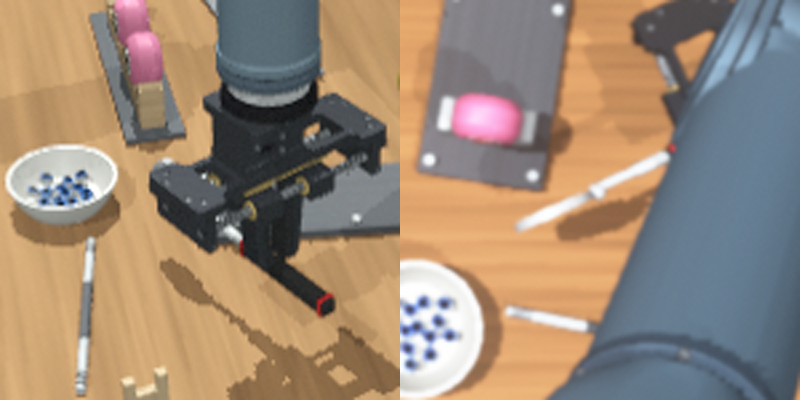

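The last picture shows the glass upright and edge-on in the top view, from about (334,304) to (364,290). That is 60 mm behind and 59 mm out from the red wheel, clear of everything, and its line passes within 3 mm of the aim point. The wheels are seated and the bystanders are in place, so I'm handing in.

```bash
python3 -c "
from bench import r
print(r.sign_off())"
```

```text
the job is handed in; nothing more can be done
None
```

The job is handed in, with no verdict shown: the red-sealed wheel stands in the camera's V block, the checked wheel is in groove_2, and the end groove is empty. By my measurements the arm is holding the mirror still, about 60 mm behind and 59 mm out, its line within about 3 mm of the aim point; I first over-squeezed the mirror grip at 45 N, then regripped at 12 N without shifting it.

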